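# Start the kiln firing from its switch console

## Robot

A 6-joint arm with a two-finger parallel gripper is mounted at the origin on the work surface. World frame = base frame: x ahead of the robot, y to its left, z up, the work surface at z = 0. Lengths are in m, angles in rad, forces in N, time in s.
With the tool pointing down it reaches from about 0.325 to 0.875 m from the base axis. Payload 4.4 kg.
Tool frame: the origin (TCP) lies between the finger pads; the fingertips stand 14 mm ahead of it and the grasp point (between the pads) lies 5 mm behind it (robot.finger_overhang is the distance from the TCP to the fingertips, in m); z points along the fingers, y is the direction in which the jaws open and shut (so a half turn about z gives the same grasp; the last joint's range is limited). The gripper opens to 85 mm and grips with 20 to 120 N. Pads are 22 mm wide; open, the fingers measure 114 mm over their backs; the gripper's body (76 mm by 85 mm) begins 54 mm behind the grasp point. The pads swing forward as they close: fully open they stand 13 mm farther back than shut.
Start: joints at [0.98, 0.207, 1.542, -0, 1.393, -0.15], TCP at [0.245, 0.52, 0.245] pointing down, gripper open.
Joint ranges: [-2.73, 2.73], [-0.86, 2.22], [0.23, 2.46], [-1.11, 4.25], [0.08, 2.63], [-2.82, 2.82]. Speed limits (rad/s): [2.79, 2.79, 3.14, 3.14, 3.14, 3.14].

## Interface

Orientations are given as a rotation vector (axis times angle).
In Python, from bench import robot gives the robot as it stands. The module is installed in compiled form; this text tells all that it offers.
- The arm moves only by the tool send_rows, never from a script. Its argument "plan" is text: rows parted by semicolons, each of 4 numbers parted by spaces: the shift along the tool's x, y, z in mm, then the turn about the tool's z in degrees. In form: tx ty tz roll; .... A call has exactly 10 rows; each row shifts and turns the commanded pose from where the row before left it, along the tool's axes as they then stand; what a row does not reach is not made up. A row lasts 1/10 s, in which the tool goes at most 50 mm and 8.59 degrees, less where a joint would pass 70% of its speed; a pose out of reach is approached as far as the arm can. A call is refused whole if a number of a shift passes 50 or a number of a turn 8.59, either way. A call with a gripper value outside its range is refused whole. "hand" is the finger opening in mm, from 0 to 85.4, set as the call begins (left out, the last holds). The fingers move at their own pace and stop on an object; "grip_force" is the grip in N (left out, the last holds). Time passes only in rows, so rows that do not move let the fingers close, or fill a call up. It gives the time, the measured TCP pose, the force and the opening at its end, in the units of the state.
- robot.sense(): the state, without advancing time (a new reading comes with each control period).
- robot.camera(name): name is "scene" or "top" or "wrist"; returns a dict with "image" (420x560x3 uint8, red, green, blue), "range_z" (420x560 float32, m along the optical axis (not along the pixel's ray), 0 where there is no reading), "camera_matrix" (3x3 intrinsics, pixels), "dist" ([k1, k2, p1, p2, k3] as OpenCV has them; the pictures are not rectified), "origin" and "orientation" of the camera in the world; the wrist camera has in their place "T_tool_cam" (4x4, takes a point from camera to tool coordinates, whose origin is the TCP and whose axes are the flange's). Camera axes: x right, y up, looking along -z (the intrinsics and any distortion apply to the point x, -y, -z); pixel columns grow to the right and rows downward; lengths in m; the calibration is good to about 2 mm. A picture is of the moment at which its call begins: read the wrist's pose just before it.
- robot.hand_in(): hands the job in, once; it reports no verdict.
The state is a dict: "clock": time; "joints": joint angles; "joint_velocities": joint speeds; "joint_torque": joint torques, N m; "ee_pos": TCP position; "eef_rot": TCP orientation; "contact_force": force on the tool from outside, world axes, zero at the start; "wrist_torque": the same for the moment, N m; "width": opening from 0.0 (shut) to 1.0 (fully open).
Only numpy, scipy, OpenCV 4.12 (cv2) and the standard library are available. Lean on these libraries where they do the work, as an engineer would, in place of code of your own. Each camera call takes 0.05 s, during which the arm holds its last target. There are 200 camera calls.

## Task

Start the firing on the kiln's switch console: press the yellow power rocker fully over at its black-dot end, then do the same with the blue vent-fan rocker, and only then press the green start button all the way in and let it spring back. Press only: leave the white lamp rocker and the red stop button alone, and leave the little clay pot, the glaze jar and the steel bowl standing where they are. Finish with both rockers on.

Things in the scene. Friction and masses are not known exactly. Their poses are not given: they have to be found in the camera images.
- console: grey box fixed on the table, 210 (its x) x 310 (its y) x 60 mm high; origin: centre of its underside; its x points to its back edge, away from the robot at yaw 0. On its flat top three rockers in a row 30 mm behind the centre (colours in any order, 92 mm apart); in front, at x -68 mm, y +-90 mm, the green and red buttons (either way round) with the clay pot between
- power_dot (a point): black dot, 10 mm, on the YELLOW power rocker: press here. Paddle 64 (console x) x 46 x 10 mm, hinged across its middle, in an 86 x 62 x 8 mm frame. The dot lies 22 mm from the hinge, on the back end, raised while off (about 22 mm above the console's top). Pressed straight down 6.5 mm with about 4 N it reaches a hard stop: on; it stays where left
- fan_dot (a point): the black dot on the BLUE vent-fan rocker; same shape and behaviour as the yellow one
- lamp_dot (a point): the black dot on the WHITE lamp rocker (in a grey frame); same shape; not to be moved
- power (a joint): angle of the yellow rocker: 0 to 0.04 rad at the start (off), 0.30 rad fully over at its stop (on), grows as the dot end goes down
- fan (a joint): angle of the blue rocker, likewise
- lamp (a joint): angle of the white rocker, likewise; must stay off
- start_top (a point): centre of the top face of the GREEN round start button, 32 mm across, 23 mm above the console's top, in a black housing 48 mm across and 12 mm high; it goes straight down 7 mm, takes 5 N when fully in, and springs back
- start (a joint): travel of the green button: 0 released, 0.007 m fully in
- stop_top (a point): centre of the top face of the RED stop button, same shape as the green one; not to be pressed
- stop (a joint): travel of the red button: 0 released, 0.007 m fully in
- pot: a little terracotta pinch pot, 38 mm across and 34 mm high, loose, standing on the console between the two buttons; origin at the centre of its underside
- jar: a loose glaze jar, 66 mm across and 90 mm high, on the table at the console's left side (+y); origin at the centre of its underside
- bowl: a loose steel bowl, 120 mm across and 55 mm high, on the table at the console's right side (-y); origin at the centre of its underside
Mind the look-alikes: they are no part of the job. There is more than one size of the pot; the one meant has the size given above.

How it is judged:
By the outcome, as a careful person would: the job done as asked, in the order asked, and still so for the second after the job is handed in, with the robot touching nothing.
It also fails if it takes over 45 s, if anything falls off the work surface, if the arm or the gripper's body presses on something with over 40 N, if the wrist force passes 120 N, or if a joint passes its speed limit or range.

## Working session

There is one attempt and no reset: what is moved stays moved. The work goes in short steps, Python scripts to look and compute and a tool call to move; the robot and the scene stay as the last step left them, time stands still between calls to the robot, and variables do not carry over. Pictures are saved under pics/ and viewed, about 8 in all and at most 12, crops included, and the job is handed in when it is done.

Besides the shell and the picture viewer there is one more tool, called after "Emit:" by a JSON object that holds its "fn" and its "kwargs". send_rows: Moves the arm, as the interface text tells. Its arguments: {"type":"object","properties":{"plan":{"type":"string"},"hand":{"type":"number"},"grip_force":{"type":"number"}},"required":["plan"]}

```bash
mkdir -p pics
cat > h.py <<'E'
import numpy as np, cv2
from scipy.spatial.transform import Rotation as R
from bench import robot
def shot(n):
    s=robot.sense(); c=robot.camera(n)
    if 'T_tool_cam' in c:
        T=np.eye(4);T[:3,:3]=R.from_rotvec(s['eef_rot']).as_matrix();T[:3,3]=s['ee_pos'];c['T']=T@c['T_tool_cam']
    else:
        o=np.array(c['orientation']);T=np.eye(4)
        T[:3,:3]=o if o.shape==(3,3) else R.from_rotvec(o).as_matrix() if o.size==3 else R.from_quat(o).as_matrix()
        T[:3,3]=c['origin'];c['T']=T
    return c
def world(c):
    h,w=c['range_z'].shape
    u,v=np.meshgrid(np.arange(w,dtype=float),np.arange(h,dtype=float))
    p=cv2.undistortPoints(np.stack([u,v],-1).reshape(-1,1,2),np.array(c['camera_matrix']),np.array(c['dist'])).reshape(h,w,2)
    z=c['range_z']; P=np.stack([p[...,0]*z,-p[...,1]*z,-z],-1)
    return P@c['T'][:3,:3].T+c['T'][:3,3]
def save(c,f): cv2.imwrite('pics/'+f,c['image'][...,::-1])
E
python3 - <<'E'
from h import *
s=robot.sense();print({k:np.round(v,3) for k,v in s.items()})
for n in('top','scene'):
    c=shot(n);save(c,n+'.png');print(n,c['orientation'],c['origin']);np.savez(n+'.npz',W=world(c),I=c['image'])
E
```

```text
{'clock': np.float64(0.0), 'joints': array([ 0.98 ,  0.207,  1.543, -0.   ,  1.393, -0.15 ]), 'joint_velocities': array([-0.001,  0.   ,  0.001,  0.003,  0.   , -0.002]), 'joint_torque': array([ 0.0000e+00, -3.8304e+01, -2.9159e+01, -0.0000e+00,  1.1000e-02,
       -0.0000e+00]), 'ee_pos': array([0.245, 0.519, 0.244]), 'eef_rot': array([-6.870e-01, -3.065e+00,  3.000e-03]), 'contact_force': array([-0.238, -0.777,  0.166]), 'wrist_torque': array([-0.039, -0.013,  0.077]), 'width': np.float64(0.997)}
top [ 0.09231846 -0.07687171 -1.58836336] [0.37147149 0.03694474 1.23153823]
scene [0.48143557 0.99458396 2.07332093] [0.99318931 0.4437513  0.59131464]
```

View pics/top.png

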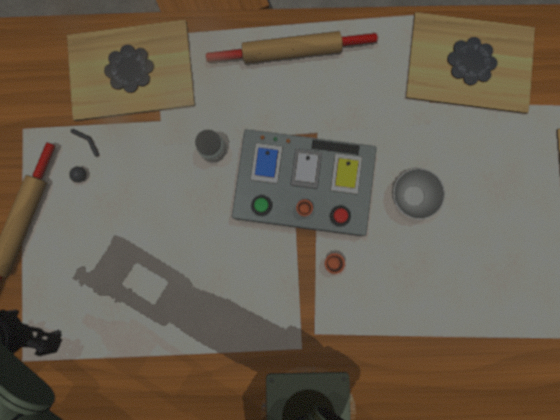

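View pics/scene.png

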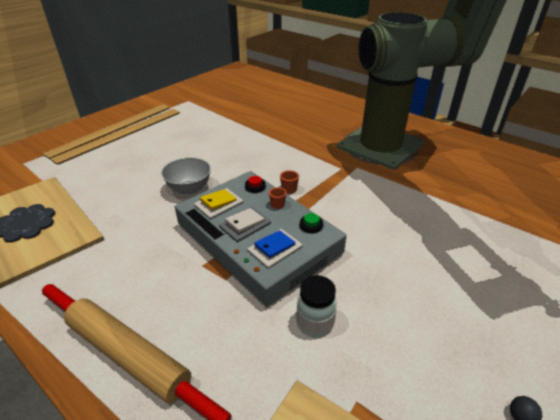

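The top view shows the blue rocker at px (266,162), white (306,169) and yellow (347,174). The green button is at (261,205), red at (341,215) and the pot at (305,208). The dots are on the far (+x) ends. I'll measure positions by colour.

Run:
```python
from h import *
for n in('top','scene'):
    d=np.load(n+'.npz');W=d['W'];I=d['I'];H=cv2.cvtColor(I,cv2.COLOR_RGB2HSV).astype(int)
    roi=(W[...,2]>.055)&(W[...,2]<.12)&(abs(W[...,0]-.55)<.25)&(abs(W[...,1])<.3)
    cen={}
    for k,(a,b) in dict(yel=(24,34),blu=(100,125),grn=(45,80)).items():
        m=roi&(H[...,0]>=a)&(H[...,0]<=b)&(H[...,1]>150)&(H[...,2]>60)
        l,L,st,_=cv2.connectedComponentsWithStats(m.astype(np.uint8));i=1+st[1:,4].argmax();m=L==i
        p=W[m];cen[k]=p.mean(0);x,y,w,h=st[i,:4]
        print(n,k,m.sum(),p.mean(0).round(4),np.percentile(p[:,2],[5,50,95]).round(4))
        if k!='grn':
            sub=np.zeros_like(m);hull=cv2.convexHull(np.argwhere(m)[:,::-1].astype(np.int32));t=np.zeros(m.shape,np.uint8);cv2.fillConvexPoly(t,hull,1)
            q=(t>0)&(I.max(-1)<90)&~m; print('  dot',q.sum(),np.argwhere(q).mean(0) if q.any() else '',W[q].mean(0).round(4) if q.any() else '')
    v=cen['blu']-cen['yel'];print('yaw',np.degrees(np.arctan2(-v[0],v[1])),np.linalg.norm(v[:2]))
    print('console top z',np.median(W[roi&(H[...,1]<60)][:,2]))
```

```text
top yel 458 [ 0.5498 -0.0957  0.08  ] [0.0749 0.0797 0.0856]
  dot 11 [162.90909091 347.63636364] [ 0.5721 -0.0991  0.0832]
top blu 428 [0.5773 0.0851 0.0798] [0.0753 0.0798 0.0845]
  dot 11 [152.36363636 267.09090909] [0.5999 0.0822 0.0838]
top grn 2 [0.4897 0.092  0.0818] [0.0808 0.0818 0.0828]
yaw -8.6470542194418 0.18289600366029124
console top z 0.061978951596103005
scene yel 350 [ 0.5535 -0.0961  0.0785] [0.0742 0.079  0.0829]
  dot 1 [200. 209.] [ 0.5754 -0.0985  0.0838]
scene blu 589 [0.5845 0.0867 0.0784] [0.0748 0.0784 0.0821]
  dot 20 [249.4 272.4] [0.5966 0.0933 0.076 ]
scene grn 132 [0.486  0.0994 0.0819] [0.0794 0.0821 0.0837]
yaw -9.61601004436632 0.1853520485307282
console top z 0.060161854865459996
```

Emit:
{"fn": "send_rows", "kwargs": {"plan": "0 0 0 -8.35; 0 0 0 -8.35; -23 -31 3 0; -23 -31 3 0; -23 -31 3 0; -23 -31 3 0; -23 -31 3 0; -23 -31 3 0; -23 -31 3 0; -23 -31 3 0", "hand": 0, "grip_force": 40}}

```text
clock: 1.1
ee_pos: [0.3905, 0.2459, 0.2208]
eef_rot: [-0.234, -3.132, 0.0]
contact_force: [0.5, 0.8, -0.0]
width: -0.004
```

Emit:
{"fn": "send_rows", "kwargs": {"plan": "-23 -31 3 0; -23 -31 3 0; -23 -31 3 0; -23 -31 3 0; -23 -31 3 0; -23 -31 3 0; -23 -31 3 0; -23 -31 3 0; -23 -31 3 0; -23 -31 3 0"}}

```text
clock: 2.1
ee_pos: [0.5719, -0.0947, 0.1905]
eef_rot: [-0.235, -3.132, -0.001]
contact_force: [0.4, 0.6, 0.4]
width: 0.0
```

Run:
```python
from h import *
s=robot.sense();print({k:np.round(v,4) for k,v in s.items()},robot.finger_overhang)
c=shot('wrist');save(c,'w1.png');W=world(c);I=c['image'];np.savez('w1.npz',W=W,I=I)
H=cv2.cvtColor(I,cv2.COLOR_RGB2HSV).astype(int)
m=(H[...,0]>=24)&(H[...,0]<=34)&(H[...,1]>150)&(W[...,2]>.06)
print(m.sum(),W[m].mean(0) if m.any() else '')
```

```text
{'clock': np.float64(2.1), 'joints': array([-3.1350e-01,  2.6630e-01,  1.5859e+00,  1.0000e-04,  1.2905e+00,
       -1.7348e+00]), 'joint_velocities': array([-0.4864,  0.4931, -0.5485,  0.0044,  0.051 , -0.484 ]), 'joint_torque': array([  0.9092, -41.3617, -26.0646,  -0.1318,   0.0425,   0.3871]), 'ee_pos': array([ 0.5719, -0.0947,  0.1905]), 'eef_rot': array([-2.3460e-01, -3.1317e+00, -6.0000e-04]), 'contact_force': array([0.4327, 0.625 , 0.3611]), 'wrist_torque': array([-0.0111, -0.0369,  0.038 ]), 'width': np.float64(0.0001)} 0.014
4624 [ 0.55132118 -0.09806985  0.0806824 ]
```

View pics/w1.png

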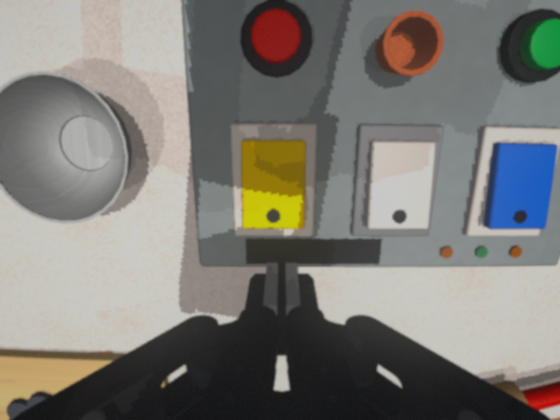

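The wrist view shows the yellow dot at (273,215), white dot (399,216), blue dot (519,216), green button (545,43) and red (275,35). Next I'll measure with the arm at rest.

```bash
cat >> h.py <<'E'
def dots(c):
    W=world(c);I=c['image'];H=cv2.cvtColor(I,cv2.COLOR_RGB2HSV).astype(int)
    for k,(a,b) in dict(yel=(24,34),blu=(100,125),grn=(45,80)).items():
        m=(H[...,0]>=a)&(H[...,0]<=b)&(H[...,1]>120)&(H[...,2]>50)&(W[...,2]>.065)
        l,L,st,_=cv2.connectedComponentsWithStats(m.astype(np.uint8))
        if l<2: continue
        m=L==1+st[1:,4].argmax();print(k,m.sum(),W[m].mean(0).round(4),W[m][:,2].min().round(4),W[m][:,2].max().round(4))
        if k!='grn':
            t=np.zeros(m.shape,np.uint8);cv2.fillConvexPoly(t,cv2.convexHull(np.argwhere(m)[:,::-1].astype(np.int32)),1)
            q=(t>0)&(I.max(-1)<80)&~m
            if q.any():print('  dot',q.sum(),np.argwhere(q).mean(0)[::-1].round(0),W[q].mean(0).round(4))
E
python3 - <<'E'
from h import *
for _ in range(3): robot.camera('wrist')
s=robot.sense();print(s['clock'],s['ee_pos'],s['contact_force'])
dots(shot('wrist'))
E
```

```text
2.3 [ 0.57121716 -0.09376857  0.19034011] [-0.93207671 -0.00910282 -0.1288809 ]
yel 4739 [ 0.5513 -0.0981  0.0811] 0.0738 0.3197
  dot 82 [272. 217.] [ 0.5722 -0.1007  0.0832]
blu 5017 [0.5775 0.0818 0.0805] 0.0719 0.3197
  dot 90 [519. 217.] [0.5997 0.079  0.0857]
grn 1779 [0.483  0.0909 0.0834] 0.0712 0.3197
```

Emit:
{"fn": "send_rows", "kwargs": {"plan": "-5 -6 0 0; 0 0 15 0; 0 0 25 0; 0 0 25 0; 0 0 12 0; 0 0 5 0; 0 0 3 0; 0 0 2 0; 0 0 2 0; 0 0 0 0"}}

```text
clock: 3.35
ee_pos: [0.5762, -0.1002, 0.1029]
eef_rot: [0.234, 3.132, -0.0]
contact_force: [0.2, 0.5, 0.5]
width: -0.003
```

Emit:
{"fn": "send_rows", "kwargs": {"plan": "0 0 2 0; 0 0 2 0; 0 0 2 0; 0 0 1 0; 0 0 1 0; 0 0 1 0; 0 0 1 0; 0 0 0 0; 0 0 0 0; 0 0 0 0"}}

```text
clock: 4.35
ee_pos: [0.5767, -0.1003, 0.0929]
eef_rot: [0.234, 3.131, -0.001]
contact_force: [4.2, -0.2, 4.7]
width: -0.001
```

Emit:
{"fn": "send_rows", "kwargs": {"plan": "0 0 1 0; 0 0 0.5 0; 0 0 0.5 0; 0 0 0 0; 0 0 0.5 0; 0 0 0.5 0; 0 0 0 0; 0 0 0 0; 0 0 0 0; 0 0 0 0"}}

```text
clock: 5.35
ee_pos: [0.577, -0.1003, 0.0901]
eef_rot: [0.234, 3.13, -0.001]
contact_force: [4.9, -0.4, 5.6]
width: -0.001
```

Emit:
{"fn": "send_rows", "kwargs": {"plan": "0 0 0.5 0; 0 0 0.5 0; 0 0 0 0; 0 0 0.5 0; 0 0 0.5 0; 0 0 0 0; 0 0 0 0; 0 0 0 0; 0 0 0 0; 0 0 0 0"}}

```text
clock: 6.35
ee_pos: [0.5772, -0.1004, 0.0898]
eef_rot: [0.234, 3.13, -0.001]
contact_force: [1.7, 0.1, 13.7]
width: -0.0
```

It's on the hard stop: the force rose with no further travel. I'll add a little more, then lift off and move toward blue.

Emit:
{"fn": "send_rows", "kwargs": {"plan": "0 0 0.5 0; 0 0 0.5 0; 0 0 0 0; 0 0 0 0; 0 0 -5 0; 0 0 -20 0; 0 0 -30 0; 0 0 -30 0; 0 0 -15 0; 0 0 0 0"}}

```text
clock: 7.35
ee_pos: [0.576, -0.1002, 0.1875]
eef_rot: [0.234, 3.132, -0.001]
contact_force: [0.9, -0.7, 0.3]
width: 0.004
```

Run:
```python
from h import *
for _ in range(3): robot.camera('wrist')
s=robot.sense();print(s['clock'],s['ee_pos'],s['contact_force'])
c=shot('wrist');save(c,'w2.png');dots(c)
W=world(c)
print([W[r,272].round(4) for r in range(140,232,8)])
```

```text
7.5 [ 0.57399118 -0.09951771  0.18382611] [-0.30950753  0.63030589  0.31780205]
yel 2040 [ 0.5658 -0.1029  0.0787] 0.0734 0.3135
  dot 81 [279. 215.] [ 0.5729 -0.1009  0.0798]
blu 4931 [0.5783 0.08   0.08  ] 0.0715 0.3135
  dot 93 [532. 216.] [0.6008 0.0807 0.0832]
grn 1099 [0.4833 0.0857 0.0824] 0.0725 0.3135
[array([ 0.5202, -0.0973,  0.0832]), array([ 0.5254, -0.0981,  0.0828]), array([ 0.5306, -0.099 ,  0.0829]), array([ 0.5362, -0.0999,  0.081 ]), array([ 0.5416, -0.1007,  0.0813]), array([ 0.5474, -0.1017,  0.0798]), array([ 0.5532, -0.1026,  0.0792]), array([ 0.559 , -0.1036,  0.0786]), array([ 0.5651, -0.1046,  0.0775]), array([ 0.5712, -0.1056,  0.0771]), array([ 0.5773, -0.1066,  0.0767]), array([ 0.5868, -0.1083,  0.0673])]
```

```bash
cat >> h.py <<'E'
def slope(W,I):
    H=cv2.cvtColor(I,cv2.COLOR_RGB2HSV).astype(int)
    for k,(a,b) in dict(yel=(22,36),blu=(100,125)).items():
        m=(H[...,0]>=a)&(H[...,0]<=b)&(H[...,1]>120)&(W[...,2]>.07)&(W[...,2]<.09)
        m=cv2.erode(m.astype(np.uint8),np.ones((5,5)))>0
        p=W[m];x=p[:,:2]@[.9886,-.1504];print(k,m.sum(),'slope',np.polyfit(x,p[:,2],1)[0].round(3))
E
python3 - <<'E'
from h import *
d=np.load('w1.npz');slope(d['W'],d['I'])
c=shot('wrist');slope(world(c),c['image'])
E
```

```text
yel 4227 slope 0.145
blu 3874 slope 0.112
yel 4297 slope -0.15
blu 3646 slope 0.113
```

Yellow went from slope +0.145 to −0.150, a change of 0.295 rad, so it is fully over. Next is blue, 184 mm along tool y.

Emit:
{"fn": "send_rows", "kwargs": {"plan": "0 30 0 0; 0 30 0 0; 0 30 0 0; 0 30 0 0; 0 30 0 0; 0 20 0 0; 0 14 0 0; 0 0 20 0; 0 0 30 0; 0 0 0 0"}}

```text
clock: 8.6
ee_pos: [0.5988, 0.0818, 0.1307]
eef_rot: [-0.234, -3.121, 0.002]
contact_force: [-0.9, -0.1, -1.8]
width: 0.002
```

Run:
```python
from h import *
robot.camera('wrist');s=robot.sense();print(s['clock'],s['ee_pos'],s['contact_force'])
dots(shot('wrist'))
```

```text
8.65 [0.60043355 0.08167537 0.1330322 ] [ 0.31287379 -0.06439745 -0.81403491]
yel 471 [ 0.5737 -0.0823  0.0764] 0.0731 0.0802
blu 8697 [0.5771 0.0846 0.0804] 0.0741 0.2629
  dot 196 [280. 247.] [0.6002 0.081  0.0836]
grn 2794 [0.4869 0.0966 0.0833] 0.0709 0.2629
```

Emit:
{"fn": "send_rows", "kwargs": {"plan": "-3 0 10 0; 0 0 12 0; 0 0 6 0; 0 0 3 0; 0 0 2 0; 0 0 2 0; 0 0 2 0; 0 0 1 0; 0 0 1 0; 0 0 0 0"}}

```text
clock: 9.7
ee_pos: [0.6061, 0.0815, 0.0973]
eef_rot: [-0.234, -3.133, 0.0]
contact_force: [0.2, 0.6, 0.2]
width: -0.001
```

Emit:
{"fn": "send_rows", "kwargs": {"plan": "0 0 1 0; 0 0 1 0; 0 0 1 0; 0 0 1 0; 0 0 0.5 0; 0 0 0.5 0; 0 0 0 0; 0 0 0 0; 0 0 0 0; 0 0 0 0"}}

```text
clock: 10.7
ee_pos: [0.607, 0.0814, 0.0929]
eef_rot: [0.234, 3.131, 0.0]
contact_force: [3.2, -0.6, 4.4]
width: 0.001
```

Emit:
{"fn": "send_rows", "kwargs": {"plan": "0 0 1 0; 0 0 1 0; 0 0 1 0; 0 0 1 0; 0 0 0 0; 0 0 0 0; 0 0 0 0; 0 0 0 0; 0 0 0 0; 0 0 0 0"}}

```text
clock: 11.7
ee_pos: [0.6072, 0.0814, 0.0896]
eef_rot: [0.234, 3.13, 0.0]
contact_force: [4.4, -0.7, 8.6]
width: -0.001
```

Emit:
{"fn": "send_rows", "kwargs": {"plan": "0 0 1 0; 0 0 1 0; 0 0 0.5 0; 0 0 0 0; 0 0 0 0; 0 0 0 0; 0 0 0 0; 0 0 0 0; 0 0 0 0; 0 0 0 0"}}

```text
clock: 12.7
ee_pos: [0.6073, 0.0814, 0.0893]
eef_rot: [0.234, 3.13, -0.0]
contact_force: [-0.7, -2.1, 19.2]
width: 0.002
```

Emit:
{"fn": "send_rows", "kwargs": {"plan": "0 0 -5 0; 0 0 -15 0; 0 0 -25 0; 0 0 -25 0; 0 0 -15 0; 0 0 -5 0; 0 0 0 0; 0 0 0 0; 0 0 0 0; 0 0 0 0"}}

```text
clock: 13.7
ee_pos: [0.6053, 0.0815, 0.1744]
eef_rot: [-0.234, -3.13, 0.0]
contact_force: [-0.1, 0.2, -0.7]
width: -0.0
```

Run:
```python
from h import *
s=robot.sense();print(s['clock'],s['ee_pos'],s['contact_force'])
c=shot('wrist');save(c,'w3.png');slope(world(c),c['image']);dots(c)
W=world(c);H=cv2.cvtColor(c['image'],cv2.COLOR_RGB2HSV).astype(int)
m=(H[...,0]>45)&(H[...,0]<80)&(H[...,1]>120)&(abs(W[...,2]-.083)<.004);p=W[m]
(x,y),r=cv2.minEnclosingCircle(p[:,:2].astype(np.float32));print('grn',p.mean(0),x,y,r)
```

```text
13.7 [0.60529543 0.08147077 0.17439878] [-0.09084531  0.19167389 -0.67795589]
yel 3451 slope -0.146
blu 4549 slope -0.15
yel 3626 [ 0.5537 -0.0906  0.0799] 0.0734 0.3038
  dot 76 [ 22. 213.] [ 0.5736 -0.1006  0.0767]
blu 5826 [0.5767 0.0847 0.081 ] 0.0737 0.3038
  dot 119 [279. 214.] [0.6019 0.0808 0.0769]
grn 2289 [0.4847 0.097  0.0839] 0.0706 0.3038
grn [0.48443196 0.09701951 0.08334904] 0.4828322231769562 0.09731868654489517 0.016019657254219055
```

View pics/w3.png

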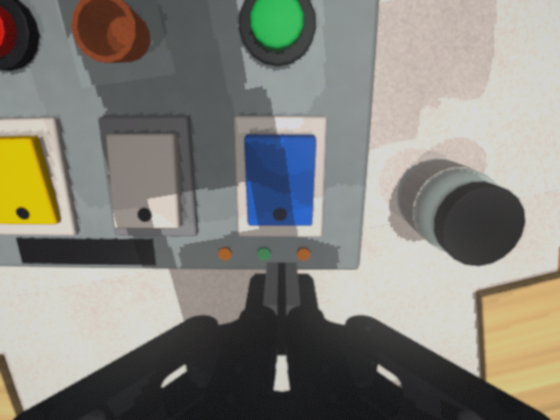

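Both rockers read about −0.15 slope, so both are on. In the image the green button is at (277,20), and it measures (0.483, 0.097).

Emit:
{"fn": "send_rows", "kwargs": {"plan": "20 0 0 0; 30 -1 0 0; 30 -1 0 0; 30 -1 0 0; 13 0 0 0; 0 0 20 0; 0 0 25 0; 0 0 15 0; 0 0 5 0; 0 0 0 0"}}

```text
clock: 14.75
ee_pos: [0.4839, 0.0967, 0.1101]
eef_rot: [-0.234, -3.131, 0.0]
contact_force: [-0.2, -0.1, -0.3]
width: -0.002
```

Emit:
{"fn": "send_rows", "kwargs": {"plan": "0 0 0 0; 0 0 2 0; 0 0 2 0; 0 0 2 0; 0 0 1 0; 0 0 0 0; 0 0 0 0; 0 0 0 0; 0 0 0 0; 0 0 0 0"}}

```text
clock: 15.75
ee_pos: [0.4841, 0.0968, 0.1038]
eef_rot: [0.234, 3.133, -0.0]
contact_force: [-0.2, -0.1, -0.4]
width: -0.004
```

Emit:
{"fn": "send_rows", "kwargs": {"plan": "0 0 2 0; 0 0 2 0; 0 0 2 0; 0 0 2 0; 0 0 2 0; 0 0 2 0; 0 0 1 0; 0 0 1 0; 0 0 0 0; 0 0 0 0"}}

```text
clock: 16.75
ee_pos: [0.484, 0.0968, 0.0901]
eef_rot: [-0.234, -3.133, 0.0]
contact_force: [-2.2, -0.6, 6.1]
width: -0.0
```

Emit:
{"fn": "send_rows", "kwargs": {"plan": "0 0 1 0; 0 0 0.5 0; 0 0 0.5 0; 0 0 0 0; 0 0 0 0; 0 0 0 0; 0 0 0 0; 0 0 0 0; 0 0 0 0; 0 0 0 0"}}

```text
clock: 17.75
ee_pos: [0.4841, 0.0968, 0.0898]
eef_rot: [-0.234, -3.132, 0.0]
contact_force: [-7.1, 0.4, 17.5]
width: 0.002
```

The button is on its hard stop: 17.5 N with no more travel. Releasing.

Emit:
{"fn": "send_rows", "kwargs": {"plan": "0 0 0 0; 0 0 -3 0; 0 0 -5 0; 0 0 -15 0; 0 0 -25 0; 0 0 -30 0; 0 0 -30 0; 0 0 -15 0; 0 0 0 0; 0 0 0 0"}}

```text
clock: 18.75
ee_pos: [0.4838, 0.0968, 0.2101]
eef_rot: [-0.234, -3.133, 0.0]
contact_force: [0.1, 0.2, -0.5]
width: 0.002
```

Emit:
{"fn": "send_rows", "kwargs": {"plan": "-20 0 0 0; -20 0 0 0; -20 0 0 0; -20 0 0 0; -20 0 0 0; -20 0 0 0; 0 0 0 0; 0 0 0 0; 0 0 0 0; 0 0 0 0"}}

```text
clock: 19.75
ee_pos: [0.6016, 0.0792, 0.2103]
eef_rot: [-0.234, -3.132, 0.0]
contact_force: [0.8, 0.5, 0.1]
width: 0.003
```

Run:
```python
from h import *
s=robot.sense();print(s['clock'],s['ee_pos'],s['contact_force'])
c=shot('wrist');save(c,'w4.png');slope(world(c),c['image']);dots(c)
a=np.load('top.npz')['I'];t=shot('top')['image']
cv2.imwrite('pics/top2.png',np.vstack([a[110:260,130:460],t[110:260,130:460]])[...,::-1])
```

```text
19.75 [0.60163207 0.07921271 0.21026801] [0.75692381 0.51562172 0.14032882]
yel 3506 slope -0.15
blu 3430 slope -0.151
yel 3984 [ 0.5494 -0.0958  0.0804] 0.0678 0.3396
  dot 52 [ 57. 203.] [ 0.5738 -0.1008  0.0764]
blu 4390 [0.5769 0.0847 0.081 ] 0.0732 0.3396
  dot 81 [283. 203.] [0.601  0.0807 0.0801]
grn 1821 [0.4832 0.0974 0.085 ] 0.0715 0.3396
```

View pics/w4.png

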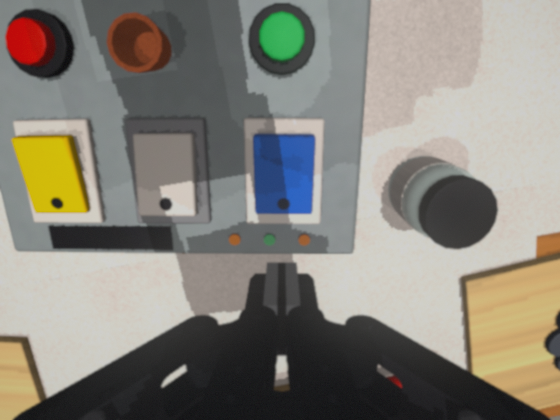

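The picture shows yellow (50,175) and blue (283,175) over, and green (281,38) back up. White, red, the pot and the jar look untouched. Handing in.

```bash
python3 -c "
from bench import robot
print(robot.hand_in())"
```

```text
the job is handed in; nothing more can be done
None
```

The firing sequence is done and handed in, with about 20 s on the robot's clock. I pressed the yellow power rocker, then the blue vent-fan rocker, then the green start button, and let the green button spring back.

- **Rockers:** each went down until the force rose with no more travel, at about 14 N or a little more on yellow and 19 N on blue. At the last check both tilts read about −0.15 rad. Yellow changed by 0.295 rad from its off position, close to the 0.30 rad of full travel. Blue ended at the same angle, but its starting tilt read lower (0.112, against 0.145 for yellow).
- **Start button:** it reached its stop at 17.5 N, and afterwards its top measured about 0.085 m, so it is released.
- **Left alone:** in the last wrist picture the white rocker, red stop button, pot and jar look untouched, judged by eye only. The bowl was out of view; I saved a final top picture but did not look at it. The arm's path stayed clear of the bowl, and it felt no contact outside the three presses.
- **Force and disagreement:** the highest force I read was about 19 N. The one mismatch was that the blue press landed about 7 mm past the dot toward the end, not the intended 3 mm, still on the paddle's end.

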